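Reset the rub counter and crank one cycle

ROBOT

A 6-joint arm with a two-finger parallel gripper is mounted at the origin on the work surface; the furniture and walls round the work are solid. World frame = base frame: x ahead of the robot, y to its left, z up, the work surface at z = 0. Lengths are in m, angles in degrees, forces in N, time in s.
With the tool pointing down it reaches from about 0.35 to 0.925 m from the base axis. Payload 6.4 kg.
Tool frame: the origin (TCP) lies at the very end of the fingers, on their centre line; the grasp point (between the pads) lies 19 mm behind it; z points along the fingers, y is the line along which they close (so a half turn about z gives the same grasp; the last joint's range is limited). The gripper opens to 85 mm and grips with 20 to 120 N. Pads are 22 mm wide; open, the fingers measure 114 mm over their backs; the gripper's body (76 mm by 85 mm) begins 54 mm behind the grasp point. The pads swing forward as they close: fully open they stand 13 mm farther back than shut.
Start: joints at [55.285, 14.043, 89.255, -0, 76.702, -9.975], TCP at [0.272, 0.59, 0.231] pointing down, gripper open.
Joint ranges: [-179.41, 179.41], [-58.25, 129.5], [7.25, 145.43], [-54.29, 234.29], [11.92, 165.04], [-157.13, 157.13]. Speed limits (degrees/s): [147.25, 147.25, 180, 180, 180, 180].

INTERFACE

Orientations are given as a 3x3 rotation matrix whose columns are the frame's x, y, z axes.
In Python, from cell import r gives the robot as it stands. The module is installed in compiled form; this text tells all that it offers.
- The arm moves only by the shell command python3 -m handwheel 'ROWS' [FORCE]. ROWS is JSON, one flat list of numbers, 7 for each row, row after row: the shift along the world's x, y, z in cm, then the turn, a rotation vector about the world's x, y, z in rad, then the opening, from -1 (shut) to 1 (fully open), so that 0 is half open. A call has exactly 8 rows; each row is the pose to reach, as a shift and turn from the pose commanded when the call began; what a row does not reach only later rows make up. A row lasts 1/10 s, in which the tool goes at most 50 mm and 8.59 degrees, less where a joint would pass 70% of its speed; a pose out of reach is approached as far as the arm can. A call with a gripper value outside its range is refused whole. The fingers move at their own pace and stop on an object; FORCE is the grip in N (left out, the last holds). Time passes only in rows, so rows that repeat a pose let the fingers close, or fill a call up. It gives the time, the measured TCP pose, the force, the opening and the grip force at its end, in the units of the state.
- r.observe(): the state, without advancing time (a new reading comes with each control period).
- r.capture(name): name is "scene" or "side" or "wrist"; returns the picture (400x640x3 uint8, blue, green, red); there is no depth.
- r.get_calibration(name): a dict with "fx", "fy", "cx", "cy" (pixels), "k1" (the pictures are not rectified: a ray, as slopes to the right and down, at radius r is drawn at 1 + k1 r^2 times it, then the intrinsics apply), "T" (4x4, takes a point from camera to world coordinates). Camera axes: x right, y up, looking along -z (the intrinsics and any distortion apply to the point x, -y, -z); pixel columns grow to the right and rows downward; lengths in m; the calibration is good to about 2 mm. A picture is of the moment at which its call begins: read the wrist's pose just before it. get_calibration takes no time and is no camera call; for the wrist camera it gives the pose at the moment of the call.
- r.finish_job(): hands the job in; it is judged then, once.
Trained networks look in the newest picture that a camera, given by its name, has taken for a name from the list of things; names that differ only in an ending like _2 or _b are one class to them, and where a whole thing is asked for, a point or a joint stands for the part that bears it (a point fixed in the world has none). Each returns a list of dicts, best first, with "p" (0 to 1); they miss things now and then, are a little off and sometimes report something else, mostly with a low value. They report only what shows in the picture. A call takes as long as a camera call.
- r.find_in(label, camera): "xy" ([column, row] in pixels, amid what is visible of it).
The state is a dict: "t": time; "q": joint angles; "qvel": joint speeds; "effort": joint torques, N m; "position": TCP position; "tool_rot": TCP orientation; "wrist_force": force on the tool from outside, world axes, zero at the start; "ft_torque": the same for the moment, N m; "width": finger opening in m; "finger_force": force on a finger pad.
Only numpy, scipy, OpenCV 4.12 (cv2) and the standard library are available. Lean on these libraries where they do the work, as an engineer would, in place of code of your own. Each camera call takes 0.05 s, during which the arm holds its last target. There are 200 camera calls.

TASK

Zero the counter of the rub tester: twist the black bar knob on the grey counter box clockwise to its stop, then let go of it and leave it sprung back at rest. After that, take the black upright handle of the aluminium disc and turn the disc one full turn clockwise (seen from above), so that the handle is parked at the red pointer again, and let go. Do not push the tape roll, the metal weight or the stapler about.

Things in the scene. Friction and masses are not known exactly. Their poses are not given: they have to be found in the camera images.
- counter_box: fixed grey box, 90 (x) x 124 (y) x 50 mm high, screwed to the worktop; origin at the centre of its underside, z up. The reset knob stands on the middle of its top. A white mark on the top shows the knob's rest direction (-x of the box from the centre), a red mark the stop. A wall with a low ledge and a plug (about y = 0.05, up to 0.2 m high) rises about 0.62 m ahead of the robot, beyond all the work
- reset_knob (a joint): turn of the reset knob about its vertical axis, rad: 0 at rest, grows clockwise seen from above, up to a hard stop at 1.0. A spring turns it back to 0 whenever it is let go (about 0.03 N m at rest, 0.11 N m at the stop)
- knob_grip (a point): point on the axis of the reset knob 78.5 mm above the worktop, for gripping. The knob is a black upright bar, 66 mm long (along the point's x axis), 14 mm thick (along its y), its top 92.5 mm and its foot 55.5 mm above the worktop; under it is a flat round skirt of radius 26 mm. The point turns with the knob. A white line on its top runs from the middle towards -x
- rub_tester: fixed round grey base of the rub tester, 164 mm in diameter, origin at the centre of its underside on the axis of the disc, z up; the red pointer lies on its -x side. A small fixed rub arm at the middle reaches 37 mm out along its +x side, its top 57 mm above the worktop; the handle passes outside and the fingers must stay above it
- rub_disc (a joint): turn of the aluminium disc (156 mm in diameter, top 40 mm above the worktop) about its vertical axis, rad: 0 with the handle at the red pointer, grows clockwise seen from above and counts on over full turns, so one full turn from the pointer is 6.28. It starts within 0.15 of 0. It has light friction (about 0.05 N m), stays where it is left, and has no stop within two turns clockwise or one turn back
- disc_axis (a point): point on the vertical axis of the disc, 84 mm above the worktop (the height of the handle's grip point)
- crank_handle (a point): grip point of the handle, on the handle's axis, 58 mm from the disc's axis and 84 mm above the worktop. The handle is a black upright round grip, 20 to 24 mm in diameter, from 43 to 100 mm above the worktop; it spins freely on its pin, so it can be carried round without turning the hand. The point moves with the disc
- park_mark (a point): top of the red pointer on the edge of the base, 86 mm from the disc's axis, 24 mm above the worktop; the handle is parked when it stands in the direction of this pointer
- tape_roll: loose roll of white tape lying flat, 93 mm in diameter, 48 mm high; origin at the centre of its underside; to be left alone
- weight_500: loose metal laboratory weight, 43 mm in diameter, 60 mm high; origin at the centre of its underside; to be left alone
- stapler: loose red stapler, 34 x 136 x 46 mm high, long side along its y; origin at the centre of its underside; to be left alone

How it is judged (in metres and radians):
On the way, in this order (a step that is already met when the one before it is completed fails the run):
1. the reset knob is twisted clockwise to its stop (within 0.12 rad) (value of joint reset_knob above 0.88 rad), for 0.2 s.
2. the reset knob is released and back at rest, before the disc has been turned (value of joint reset_knob below 0.08 rad and contact force between the fingers and reset_knob below 0.1 N and value of joint rub_disc below 0.5 rad), for 0.2 s.
3. the disc has made its full turn clockwise (value of joint rub_disc above 5.93 rad), for 0.2 s.
At the end, for the whole second after the job is handed in: The disc stands still after exactly one full turn clockwise, the handle within 0.35 rad (20 degrees) of the red pointer, and the reset knob is back at rest (within 0.08 rad) (value of joint rub_disc between 5.93 and 6.63 rad and velocity of joint rub_disc between -0.05 and 0.05 rad/s and value of joint reset_knob below 0.08 rad); the robot touches nothing.
It fails at once if the tape roll, the weight or the stapler is pushed more than 30 mm (distance of any of tape_roll, weight_500, stapler from where it was at the start of the episode above 0.03 m).
It also fails if it takes over 72 s, if anything falls off the work surface, if the arm or the gripper's body presses on something with over 40 N, if the wrist force passes 120 N, or if a joint passes its speed limit or range.

## Working session

There is one attempt and no reset: what is moved stays moved. The work goes in short steps, Python scripts to look and compute and a shell command to move; the robot and the scene stay as the last step left them, time stands still between calls to the robot, and variables do not carry over. Pictures are saved under pics/ and viewed, at most 10 in all, crops included, and the job is handed in when it is done.

```bash
mkdir -p pics
cat > h.py <<'E'
import numpy as np, cv2
from cell import r
def ray(cam,uv):
    c=r.get_calibration(cam); K=np.array([[c["fx"],0,c["cx"]],[0,c["fy"],c["cy"]],[0,0,1.]])
    p=cv2.undistortPoints(np.array([[uv]],float),K,np.array([c["k1"],0,0,0.]))[0,0]
    T=np.array(c["T"]); return T[:3,3],T[:3,:3]@np.array([p[0],-p[1],-1])
def atz(cam,uv,z):
    o,d=ray(cam,uv); return o+d*(z-o[2])/d[2]
def proj(cam,P):
    c=r.get_calibration(cam);T=np.array(c["T"]);q=T[:3,:3].T@(np.array(P)-T[:3,3]);x,y=q[0]/-q[2],-q[1]/-q[2]
    s=1+c["k1"]*(x*x+y*y);return np.array([c["fx"]*x*s+c["cx"],c["fy"]*y*s+c["cy"]])
E
python3 - <<'E'
from h import *
s=r.observe();print(s["position"],s["tool_rot"],s["t"])
for c in["scene","side"]:
    cv2.imwrite(f"pics/{c}0.png",r.capture(c)); print(c,np.round(r.get_calibration(c)["T"],3).tolist())
    for l,z in[("counter_box",.05),("knob_grip",.0785),("rub_tester",.03),("crank_handle",.084),("park_mark",.024),("tape_roll",.048),("weight_500",.06),("stapler",.04)]:
        for f in r.find_in(l,c)[:2]: print(l,np.round(f["xy"]),round(f["p"],2),np.round(atz(c,f["xy"],z),3))
E
```

```text
[0.27168347 0.58987482 0.23015655] [[-9.08223534e-01  4.18483849e-01 -1.13145517e-03]
 [ 4.18485217e-01  9.08222235e-01 -1.57918353e-03]
 [ 3.66749946e-04 -1.90774891e-03 -9.99998113e-01]] 0.0
scene [[1.0, -0.008, 0.021, 0.498], [0.02, 0.755, -0.655, -0.816], [-0.01, 0.656, 0.755, 0.895], [0.0, 0.0, 0.0, 1.0]]
counter_box [336. 134.] 0.61 [0.517 0.205 0.05 ]
knob_grip [334. 127.] 0.63 [0.51  0.205 0.079]
crank_handle [326. 245.] 0.61 [ 0.491 -0.257  0.084]
crank_handle [325. 248.] 0.32 [ 0.489 -0.267  0.084]
park_mark [322. 253.] 0.67 [ 0.479 -0.24   0.024]
tape_roll [330. 330.] 0.94 [ 0.503 -0.458  0.048]
tape_roll [328. 246.] 0.53 [ 0.494 -0.235  0.048]
weight_500 [312. 200.] 0.73 [ 0.449 -0.092  0.06 ]
stapler [353. 193.] 0.62 [ 0.565 -0.046  0.04 ]
stapler [324. 247.] 0.18 [ 0.484 -0.233  0.04 ]
side [[-1.0, -0.006, 0.001, 0.486], [0.004, -0.58, 0.815, 1.303], [-0.004, 0.815, 0.58, 1.063], [0.0, 0.0, 0.0, 1.0]]
counter_box [303. 281.] 0.84 [0.503 0.262 0.05 ]
knob_grip [303. 272.] 0.65 [0.502 0.259 0.079]
rub_tester [311. 191.] 0.6 [ 0.476 -0.208  0.03 ]
rub_tester [326. 215.] 0.33 [ 0.431 -0.068  0.03 ]
crank_handle [307. 188.] 0.6 [ 0.491 -0.147  0.084]
crank_handle [306. 281.] 0.4 [0.495 0.299 0.084]
park_mark [311. 192.] 0.68 [ 0.478 -0.211  0.024]
tape_roll [304. 156.] 0.64 [ 0.503 -0.417  0.048]
tape_roll [300. 270.] 0.6 [0.511 0.217 0.048]
weight_500 [326. 214.] 0.63 [ 0.429 -0.032  0.06 ]
stapler [283. 230.] 0.88 [0.567 0.027 0.04 ]
```

Run:
```python
import cv2
a=cv2.imread("pics/scene0.png");b=cv2.imread("pics/side0.png")
cv2.imwrite("pics/c0.png",cv2.resize(a[80:380,220:440],None,fx=2.7,fy=2.0) if 0 else cv2.resize(a[80:280,240:440],(600,600),interpolation=cv2.INTER_CUBIC))
cv2.imwrite("pics/d0.png",cv2.resize(b[130:330,220:420],(600,600),interpolation=cv2.INTER_CUBIC))
```

```text
(no output)
```

View pics/c0.png

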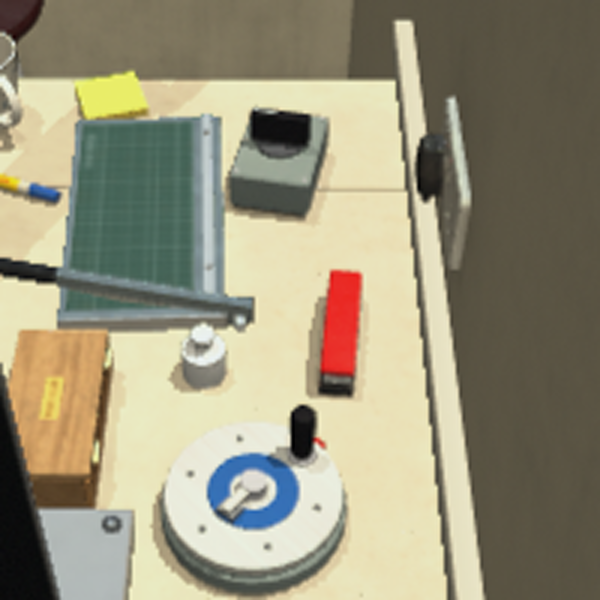

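View pics/d0.png

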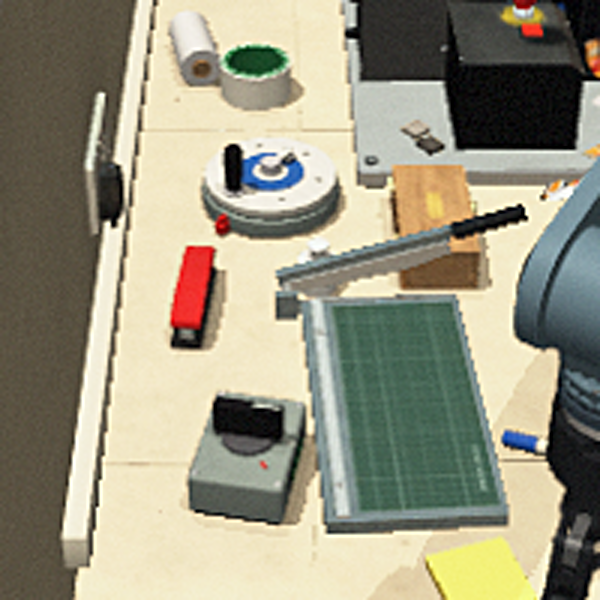

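Run:
```python
from h import *
C=lambda x,y:(240+x/3,80+y/3)
S=lambda x,y:(220+x/3,130+y/3)
def tri(a,b):
    o,d=ray("scene",a);p,e=ray("side",b);t=np.linalg.lstsq(np.c_[d,-e],p-o,rcond=None)[0];A=o+d*t[0];B=p+e*t[1];return np.round((A+B)/2,4),np.linalg.norm(A-B)
for n,a,b,z in[("knobtop",C(281,113),S(250,405),.0925),("handletop",C(303,408),S(233,147),.10),("disc",C(254,497),S(271,176),.04),("weight",C(203,333),S(319,243),.06)]:
    print(n,tri(a,b),np.round(atz("scene",a,z),3),np.round(atz("side",b,z),3))
print("knob ends scene",atz("scene",C(253,112),.0925),atz("scene",C(309,115),.0925))
print("knob ends side",atz("side",S(216,395),.0925),atz("side",S(284,406),.0925))
print("mark",atz("scene",C(320,443),.024),atz("side",S(222,222),.024))
```

```text
knobtop (array([0.5056, 0.2402, 0.0888]), np.float64(0.007560502059507146)) [0.509 0.235 0.093] [0.502 0.244 0.093]
handletop (array([ 0.5254, -0.1778,  0.099 ]), np.float64(0.004773391445565276)) [ 0.528 -0.179  0.1  ] [ 0.523 -0.176  0.1  ]
disc (array([ 0.4832, -0.2215,  0.0292]), np.float64(0.006496219028522402)) [ 0.487 -0.229  0.04 ] [ 0.48  -0.206  0.04 ]
weight (array([ 0.4324, -0.0529,  0.0556]), np.float64(0.006829961065207565)) [ 0.436 -0.057  0.06 ] [ 0.429 -0.047  0.06 ]
knob ends scene [0.47903129 0.2370192  0.0925    ] [0.53949384 0.23220803 0.0925    ]
knob ends side [0.53314718 0.23049271 0.0925    ] [0.47067017 0.2459334  0.0925    ]
mark [ 0.54546756 -0.15808082  0.024     ] [ 0.53618637 -0.13680285  0.024     ]
```

```bash
python3 -m handwheel '[3,-4,1,0,0,0.1,1, 6,-8,2,0,0,0.2,1, 9,-13,2,0,0,0.3,1, 12,-18,2,0,0,0.3,1, 14,-22,2,0,0,0.3,1, 16,-26,2,0,0,0.3,1, 18,-29,2,0,0,0.3,1, 18,-29,2,0,0,0.3,1]' 40
python3 - <<'E'
from h import *
c=r.get_calibration("wrist");cv2.imwrite("pics/w1.png",r.capture("wrist"));print(np.round(c["T"],3),c["fx"])
print(proj("wrist",(.505,.24,.0925)))
for l in["counter_box","knob_grip"]:
    for f in r.find_in(l,"wrist")[:2]: print(l,f,atz("wrist",f["xy"],.05),atz("wrist",f["xy"],.0925))
E
```

```text
t: 1.7
position: [0.4544, 0.2966, 0.2516]
tool_rot: [[-0.99, 0.138, 0.001], [0.138, 0.99, -0.001], [-0.001, -0.001, -1.0]]
wrist_force: [0.1, 0.5, -0.2]
width: 0.0854
finger_force: 0.0
[[ 0.136 -0.94  -0.312  0.374]
 [ 0.991  0.129  0.045  0.307]
 [-0.002 -0.315  0.949  0.396]
 [ 0.     0.     0.     1.   ]] 315.7734270160421
[270.69781351 236.86731469]
counter_box {'xy': [274.1, 213.8], 'p': 0.56} [0.49423705 0.24113796 0.05      ] [0.47916215 0.24953812 0.0925    ]
knob_grip {'xy': [273.3, 228.1], 'p': 0.79} [0.51151879 0.23793589 0.05      ] [0.49425031 0.24681502 0.0925    ]
```

View pics/w1.png

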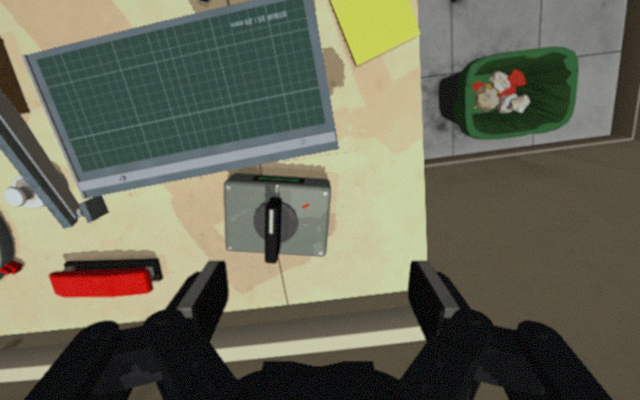

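Run:
```python
from h import *
a=cv2.imread("pics/w1.png");cv2.imwrite("pics/w1c.png",cv2.resize(a[165:275,215:340],(625,550),interpolation=cv2.INTER_CUBIC))
```

```text
(no output)
```

View pics/w1c.png

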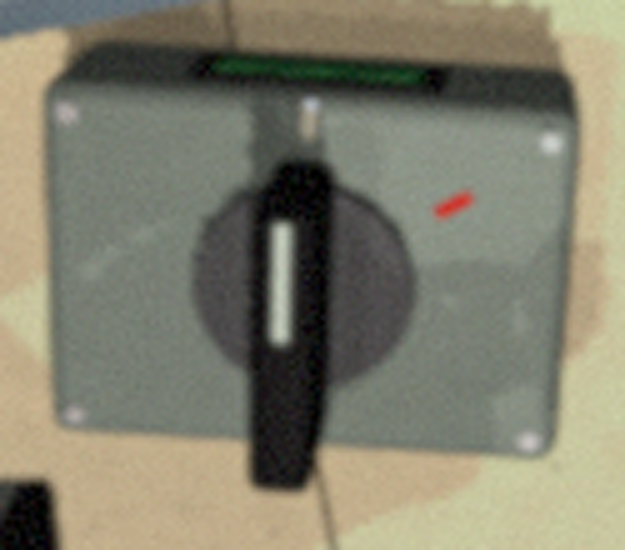

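Run:
```python
from h import *
C=lambda x,y:(215+x/5,165+y/5)
P=np.array([atz("wrist",C(*p),.05) for p in[(50,85),(573,108),(552,457),(56,430)]]);print(np.round(P,4),P.mean(0))
print(np.linalg.norm(np.diff(P,axis=0),axis=1))
d=P[1]-P[0]+P[2]-P[3];print("y axis deg",np.degrees(np.arctan2(d[1],d[0])))
d=P[3]-P[0]+P[2]-P[1];print("x axis deg",np.degrees(np.arctan2(d[1],d[0])))
print("skirt",atz("wrist",C(303,287),.0555))
a,b=atz("wrist",C(281,222),.0925),atz("wrist",C(280,345),.0925);print(a,b,np.degrees(np.arctan2(*(b-a)[1::-1])))
print("near",atz("wrist",C(279,488),.0925))
```

```text
[[0.4486 0.1934 0.05  ]
 [0.4694 0.3103 0.05  ]
 [0.5569 0.2946 0.05  ]
 [0.534  0.1755 0.05  ]] [0.5022233  0.24347179 0.05      ]
[0.11868001 0.08880629 0.12131277]
y axis deg 79.50626334685404
x axis deg -10.991598384240275
skirt [0.50255299 0.24299215 0.0555    ]
[0.47356872 0.24830456 0.0925    ] [0.50055074 0.24324735 0.0925    ] -10.615711459946535
near [0.5338426  0.23702291 0.0925    ]
```

```bash
python3 -m handwheel '[3,-3,0,0,0,-0.05,1, 4.8,-5.4,-4,0,0,-0.055,1, 4.8,-5.4,-8,0,0,-0.055,1, 4.8,-5.4,-12,0,0,-0.055,1, 4.8,-5.4,-15,0,0,-0.055,1, 4.8,-5.4,-17,0,0,-0.055,1, 4.8,-5.4,-18.8,0,0,-0.055,0, 4.8,-5.4,-18.8,0,0,-0.055,-0.3]' 50
python3 -m handwheel '[0,0,0,0,0,0,-1, 0,0,0,0,0,0,-1, 0,0,0,0,0,0,-1, 0,0,0,0,0,0,-1, 0,0,0,0,0,0,-1, 0,0,0,0,0,0,-1, 0,0,0,0,0,0,-1, 0,0,0,0,0,0,-1]' 50
```

```text
t: 2.65
position: [0.4972, 0.2473, 0.0604]
tool_rot: [[-0.983, 0.183, -0.006], [0.183, 0.983, -0.001], [0.006, -0.002, -1.0]]
wrist_force: [-1.2, -0.6, 0.4]
width: 0.0587
finger_force: 0.0
t: 3.45
position: [0.4996, 0.2411, 0.0653]
tool_rot: [[-0.983, 0.184, -0.004], [0.184, 0.983, -0.012], [0.002, -0.012, -1.0]]
wrist_force: [-9.1, -27.2, 16.3]
width: 0.0133
finger_force: 50.2
```

```bash
python3 -m handwheel '[0,-0.3,0.3,0,0,0,-1, 0,-0.3,0.3,0,0,0,-1, 0,-0.3,0.3,0,0,0,-1, 0,-0.3,0.3,0,0,0,-1, 0,-0.3,0.3,0,0,-0.1,-1, 0,-0.3,0.3,0,0,-0.2,-1, 0,-0.3,0.3,0,0,-0.3,-1, 0,-0.3,0.3,0,0,-0.3,-1]' 50
```

```text
t: 4.25
position: [0.5001, 0.2425, 0.0655]
tool_rot: [[-0.883, 0.469, 0.001], [0.469, 0.883, -0.001], [-0.002, -0.001, -1.0]]
wrist_force: [3.4, -2.4, -11.9]
width: 0.0131
finger_force: 50.6
```

```bash
python3 -m handwheel '[0,0,-0.1,0,0,-0.13,-1, 0,0,-0.1,0,0,-0.26,-1, 0,0,-0.1,0,0,-0.39,-1, 0,0,-0.1,0,0,-0.52,-1, 0,0,-0.1,0,0,-0.65,-1, 0,0,-0.1,0,0,-0.75,-1, 0,0,-0.1,0,0,-0.75,-1, 0,0,-0.1,0,0,-0.75,-1]' 50
python3 -c "
from h import *
s=r.observe();print(s['ft_torque']);cv2.imwrite('pics/w2.png',r.capture('wrist')[200:400,150:490])"
```

```text
t: 5.05
position: [0.5033, 0.2453, 0.0656]
tool_rot: [[-0.33, 0.944, 0.011], [0.944, 0.33, 0.005], [0.001, 0.012, -1.0]]
wrist_force: [15.6, 10.4, -21.0]
width: 0.013
finger_force: 50.7
[ 1.52780522 -2.27549665  0.81037901]
```

```bash
python3 -m handwheel '[0,0,0,0,0,0,-1, 0,0,0,0,0,0,-1, 0,0,0,0,0,0,-1, 0,0,0,0,0,0,1, 0,0,0,0,0,0,1, 0,0,0,0,0,0,1, 0,0,0,0,0,0,1, 0,0,0,0,0,0,1]' 50
python3 -m handwheel '[0,0,1,0,0,0,1, 0,0,3,0,0,0,1, 0,0,6,0,0,0,1, 0,0,10,0,0,0,1, 0,0,14,0,0,0.1,1, 0,0,17,0,0,0.2,1, 0,-2,17,0,0,0.3,1, 0,-2,17,0,0,0.3,1]' 50
python3 - <<'E'
from h import *
c=r.get_calibration("wrist")
a=r.capture("wrist"); cv2.imwrite("pics/w3.png",a); print(proj("wrist",(.502,.243,.05)))
E
```

```text
t: 5.9
position: [0.5002, 0.2434, 0.0657]
tool_rot: [[-0.328, 0.945, 0.001], [0.945, 0.328, 0.0], [0.0, 0.001, -1.0]]
wrist_force: [-0.6, 0.5, 0.6]
width: 0.0836
finger_force: 0.0
t: 6.7
position: [0.5007, 0.2225, 0.2375]
tool_rot: [[-0.592, 0.806, 0.003], [0.806, 0.592, 0.0], [-0.002, 0.003, -1.0]]
wrist_force: [-0.6, -0.0, -1.2]
width: 0.0854
finger_force: 0.0
[331.59569535 160.76283312]
```

View pics/w3.png

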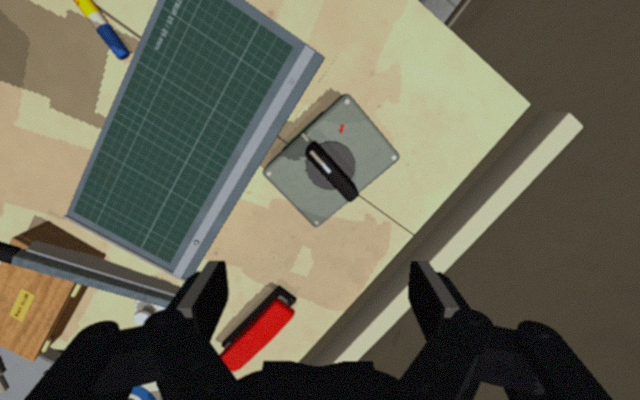

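```bash
python3 -m handwheel '[0,-5,0,0,0,0.1,1, 0,-10,0,0,0,0.2,1, 0,-15,0,0,0,0.3,1, 0,-20,0,0,0,0.4,1, 0,-25,0,0,0,0.5,1, 0,-30,0,0,0,0.6,1, 0,-35,0,0,0,0.7,1, 0,-38,0,0,0,0.7,1]' 40
python3 -m handwheel '[0,0,0,0,0,0,1, 0,0,0,0,0,0,1, 0,0,0,0,0,0,1, 0,0,0,0,0,0,1, 0,0,0,0,0,0,1, 0,0,0,0,0,0,1, 0,0,0,0,0,0,1, 0,0,0,0,0,0,1]'
python3 - <<'E'
from h import *
c=r.get_calibration("wrist")
a=r.capture("wrist"); cv2.imwrite("pics/w4.png",a)
for l,z in[("rub_tester",.04),("crank_handle",.084),("park_mark",.024),("weight_500",.06),("stapler",.046)]:
    for f in r.find_in(l,"wrist")[:2]: print(l,f,np.round(atz("wrist",f["xy"],z),3))
C=lambda x,y:(240+x/3,80+y/3)
S=lambda x,y:(220+x/3,130+y/3)
def tri(a,b):
    o,d=ray("scene",a);p,e=ray("side",b);t=np.linalg.lstsq(np.c_[d,-e],p-o,rcond=None)[0];return np.round((o+d*t[0]+p+e*t[1])/2,3)
print("lever",tri(C(245,305),S(285,275)),tri(C(57,275),S(455,230)),"wood",tri(C(108,333),S(393,168)))
E
```

```text
t: 7.55
position: [0.4995, -0.1591, 0.2347]
tool_rot: [[-0.971, 0.237, -0.001], [0.237, 0.971, 0.001], [0.001, 0.0, -1.0]]
wrist_force: [1.0, 0.4, 0.2]
width: 0.0851
finger_force: 0.0
t: 8.35
position: [0.5001, -0.1565, 0.2353]
tool_rot: [[-0.972, 0.234, 0.0], [0.234, 0.972, -0.0], [-0.0, -0.0, -1.0]]
wrist_force: [-0.2, 0.2, -1.2]
width: 0.0856
finger_force: 0.0
rub_tester {'xy': [259.3, 166.0], 'p': 0.86} [ 0.476 -0.218  0.04 ]
crank_handle {'xy': [263.4, 163.0], 'p': 0.74} [ 0.467 -0.203  0.084]
park_mark {'xy': [258.6, 165.6], 'p': 0.75} [ 0.478 -0.223  0.024]
park_mark {'xy': [262.0, 161.5], 'p': 0.41} [ 0.475 -0.218  0.024]
weight_500 {'xy': [396.7, 85.0], 'p': 0.82} [ 0.428 -0.064  0.06 ]
stapler {'xy': [451.8, 193.3], 'p': 0.89} [ 0.554 -0.019  0.046]
lever [ 0.471 -0.008  0.047] [ 0.293 -0.017  0.097] wood [ 0.352 -0.108  0.115]
```

View pics/w4.png

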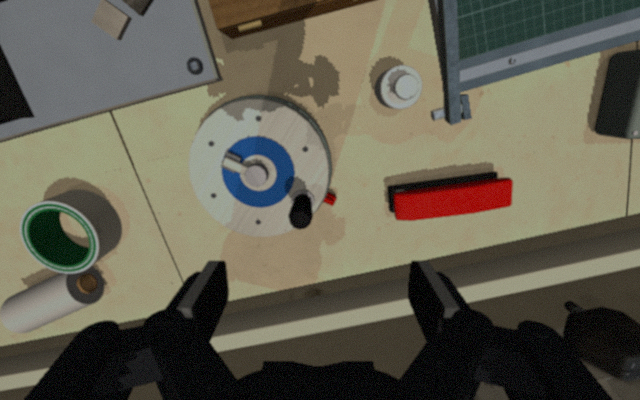

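Run:
```python
from h import *
w=lambda u,z:np.round(atz("wrist",u,z),4)
L,R,T,B=w((190,165),.04),w((331,168),.04),w((259,97),.04),w((261,237),.04)
print("disc edges",L,R,np.linalg.norm(L-R),T,B,np.linalg.norm(T-B)); c=(L+R)/2;c2=(T+B)/2;print(c,c2)
h=w((301,217),.1);m=w((331,199),.024)
C=(c+c2)/2
for n,p in(("handle",h),("base",w((303,196),.043)),("mark",m)):
    d=p-C;print(n,p,np.hypot(*d[:2]),np.degrees(np.arctan2(d[1],d[0])))
```

```text
disc edges [ 0.4572 -0.2922  0.04  ] [ 0.4967 -0.1427  0.04  ] 0.15463020403530484 [ 0.4071 -0.198   0.04  ] [ 0.5582 -0.2412  0.04  ] 0.15715422361489367
[ 0.47695 -0.21745  0.04   ] [ 0.48265 -0.2196   0.04   ]
handle [ 0.5228 -0.1801  0.1   ] 0.05766698037005236 41.784121935734944
base [ 0.5198 -0.1801  0.043 ] 0.055466031271400734 43.849490294886095
mark [ 0.5367 -0.1511  0.024 ] 0.08822551005803252 49.83895932678658
```

```bash
python3 -m handwheel '[2.3,-2.3,-3,0,0,0,1, 2.3,-2.3,-6,0,0,0,1, 2.3,-2.3,-9,0,0,0,1, 2.3,-2.3,-12,0,0,0,1, 2.3,-2.3,-14,0,0,0,1, 2.3,-2.3,-15.5,0,0,0,1, 2.3,-2.3,-16.5,0,0,0,0.2, 2.3,-2.3,-16.5,0,0,0,-0.3]' 30
python3 -m handwheel '[0,0,0,0,0,0,-1, 0,0,0,0,0,0,-1, 0,0,0,0,0,0,-1, 0,0,0,0,0,0,-1, 0,0,0,0,0,0,-1, 0,0,0,0,0,0,-1, 0,0,0,0,0,0,-1, 0,0,0,0,0,0,-1]' 30
python3 - <<'E'
import numpy as np
a0=np.radians(42)
for k in range(8):
    a=a0-k*np.pi/4
    b=a-np.pi/4*np.arange(1,9)/8
    print(k,np.round(5.8*np.c_[np.cos(b)-np.cos(a),np.sin(b)-np.sin(a)],1).tolist(), np.round([.48+.058*np.cos(b[-1]),-.2185+.058*np.sin(b[-1])],4))
E
```

```text
t: 9.45
position: [0.5225, -0.1794, 0.0693]
tool_rot: [[-0.972, 0.235, -0.002], [0.235, 0.972, 0.001], [0.002, 0.001, -1.0]]
wrist_force: [-0.2, -0.1, 0.3]
width: 0.059
finger_force: 0.0
t: 10.25
position: [0.524, -0.1801, 0.0717]
tool_rot: [[-0.972, 0.235, 0.002], [0.235, 0.972, -0.001], [-0.002, -0.001, -1.0]]
wrist_force: [-1.2, 1.4, 5.9]
width: 0.0222
finger_force: 29.7
0 [[0.4, -0.4], [0.7, -0.9], [0.9, -1.4], [1.2, -1.9], [1.3, -2.5], [1.4, -3.0], [1.5, -3.6], [1.5, -4.2]] [ 0.5379 -0.2215]
1 [[-0.1, -0.6], [-0.2, -1.1], [-0.3, -1.7], [-0.6, -2.2], [-0.8, -2.7], [-1.1, -3.2], [-1.5, -3.6], [-1.9, -4.0]] [ 0.5188 -0.2616]
2 [[-0.4, -0.4], [-0.9, -0.7], [-1.4, -0.9], [-1.9, -1.2], [-2.5, -1.3], [-3.0, -1.4], [-3.6, -1.5], [-4.2, -1.5]] [ 0.477  -0.2764]
3 [[-0.6, 0.1], [-1.1, 0.2], [-1.7, 0.3], [-2.2, 0.6], [-2.7, 0.8], [-3.2, 1.1], [-3.6, 1.5], [-4.0, 1.9]] [ 0.4369 -0.2573]
4 [[-0.4, 0.4], [-0.7, 0.9], [-0.9, 1.4], [-1.2, 1.9], [-1.3, 2.5], [-1.4, 3.0], [-1.5, 3.6], [-1.5, 4.2]] [ 0.4221 -0.2155]
5 [[0.1, 0.6], [0.2, 1.1], [0.3, 1.7], [0.6, 2.2], [0.8, 2.7], [1.1, 3.2], [1.5, 3.6], [1.9, 4.0]] [ 0.4412 -0.1754]
6 [[0.4, 0.4], [0.9, 0.7], [1.4, 0.9], [1.9, 1.2], [2.5, 1.3], [3.0, 1.4], [3.6, 1.5], [4.2, 1.5]] [ 0.483  -0.1606]
7 [[0.6, -0.1], [1.1, -0.2], [1.7, -0.3], [2.2, -0.6], [2.7, -0.8], [3.2, -1.1], [3.6, -1.5], [4.0, -1.9]] [ 0.5231 -0.1797]
```

Excellent grip: centred, low force. Turn clockwise by eighths.

```bash
python3 -m handwheel '[0.4,-0.4,0,0,0,0,-1, 0.7,-0.9,0,0,0,0,-1, 0.9,-1.4,0,0,0,0,-1, 1.2,-1.9,0,0,0,0,-1, 1.3,-2.5,0,0,0,0,-1, 1.4,-3.0,0,0,0,0,-1, 1.5,-3.6,0,0,0,0,-1, 1.5,-4.2,0,0,0,0,-1]'
```

```text
t: 11.05
position: [0.5394, -0.2224, 0.0717]
tool_rot: [[-0.972, 0.235, 0.003], [0.235, 0.972, -0.001], [-0.003, -0.001, -1.0]]
wrist_force: [1.9, 1.0, 5.9]
width: 0.0223
finger_force: 29.7
```

```bash
python3 -m handwheel '[-0.1,-0.6,0,0,0,0,-1, -0.2,-1.1,0,0,0,0,-1, -0.3,-1.7,0,0,0,0,-1, -0.6,-2.2,0,0,0,0,-1, -0.8,-2.7,0,0,0,0,-1, -1.1,-3.2,0,0,0,0,-1, -1.5,-3.6,0,0,0,0,-1, -1.9,-4.0,0,0,0,0,-1]'
```

```text
t: 11.85
position: [0.5199, -0.263, 0.0717]
tool_rot: [[-0.972, 0.235, 0.003], [0.235, 0.972, -0.002], [-0.003, -0.002, -1.0]]
wrist_force: [1.5, -0.9, 6.8]
width: 0.0221
finger_force: 29.8
```

Forces are tiny; continue.

```bash
python3 -m handwheel '[-0.4,-0.4,0,0,0,0,-1, -0.9,-0.7,0,0,0,0,-1, -1.4,-0.9,0,0,0,0,-1, -1.9,-1.2,0,0,0,0,-1, -2.5,-1.3,0,0,0,0,-1, -3.0,-1.4,0,0,0,0,-1, -3.6,-1.5,0,0,0,0,-1, -4.2,-1.5,0,0,0,0,-1]'
python3 -m handwheel '[-0.6,0.1,0,0,0,0,-1, -1.1,0.2,0,0,0,0,-1, -1.7,0.3,0,0,0,0,-1, -2.2,0.6,0,0,0,0,-1, -2.7,0.8,0,0,0,0,-1, -3.2,1.1,0,0,0,0,-1, -3.6,1.5,0,0,0,0,-1, -4.0,1.9,0,0,0,0,-1]'
```

```text
t: 12.65
position: [0.4775, -0.2775, 0.0716]
tool_rot: [[-0.972, 0.235, 0.002], [0.235, 0.972, -0.001], [-0.002, -0.001, -1.0]]
wrist_force: [-0.1, 2.0, 9.0]
width: 0.0222
finger_force: 30.0
t: 13.45
position: [0.4381, -0.2582, 0.0716]
tool_rot: [[-0.972, 0.235, 0.003], [0.235, 0.972, -0.002], [-0.003, -0.001, -1.0]]
wrist_force: [3.1, 1.7, 7.9]
width: 0.0224
finger_force: 29.9
```

```bash
python3 -m handwheel '[-0.4,0.4,0,0,0,0,-1, -0.7,0.9,0,0,0,0,-1, -0.9,1.4,0,0,0,0,-1, -1.2,1.9,0,0,0,0,-1, -1.3,2.5,0,0,0,0,-1, -1.4,3.0,0,0,0,0,-1, -1.5,3.6,0,0,0,0,-1, -1.5,4.2,0,0,0,0,-1]'
python3 -m handwheel '[0.1,0.6,0,0,0,0,-1, 0.2,1.1,0,0,0,0,-1, 0.3,1.7,0,0,0,0,-1, 0.6,2.2,0,0,0,0,-1, 0.8,2.7,0,0,0,0,-1, 1.1,3.2,0,0,0,0,-1, 1.5,3.6,0,0,0,0,-1, 1.9,4.0,0,0,0,0,-1]'
```

```text
t: 14.25
position: [0.4234, -0.2168, 0.0717]
tool_rot: [[-0.972, 0.235, 0.004], [0.235, 0.972, -0.003], [-0.004, -0.002, -1.0]]
wrist_force: [4.5, -0.9, 6.1]
width: 0.0225
finger_force: 29.7
t: 15.05
position: [0.442, -0.1769, 0.0716]
tool_rot: [[-0.972, 0.234, 0.002], [0.234, 0.972, -0.003], [-0.002, -0.002, -1.0]]
wrist_force: [-0.3, -2.4, 8.3]
width: 0.022
finger_force: 29.9
```

```bash
python3 -m handwheel '[0.4,0.4,0,0,0,0,-1, 0.9,0.7,0,0,0,0,-1, 1.4,0.9,0,0,0,0,-1, 1.9,1.2,0,0,0,0,-1, 2.5,1.3,0,0,0,0,-1, 3.0,1.4,0,0,0,0,-1, 3.6,1.5,0,0,0,0,-1, 4.2,1.5,0,0,0,0,-1]'
python3 -m handwheel '[0.6,-0.1,0,0,0,0,-1, 1.1,-0.2,0,0,0,0,-1, 1.7,-0.3,0,0,0,0,-1, 2.2,-0.6,0,0,0,0,-1, 2.7,-0.8,0,0,0,0,-1, 3.2,-1.1,0,0,0,0,-1, 3.6,-1.5,0,0,0,0,-1, 3.6,-1.5,0,0,0,0,-1]'
python3 -m handwheel '[0,0,0,0,0,0,-1, 0,0,0,0,0,0,-1, 0,0,0,0,0,0,-1, 0,0,0,0,0,0,0, 0,0,0,0,0,0,0.4, 0,0,0,0,0,0,0.4, 0,0,0,0,0,0,0.4, 0,0,0,0,0,0,0.4]'
python3 -m handwheel '[0,0,2,0,0,0,0.4, 0,0,4,0,0,0,0.4, 0,0,7,0,0,0,0.4, 0,0,10,0,0,0,0.6, 0,0,13,0,0,0,1, 0,0,16,0,0,0,1, 0,0,16,0,0,0,1, 0,0,16,0,0,0,1]'
python3 -c "
from h import *
c=r.get_calibration('wrist');cv2.imwrite('pics/w5.png',r.capture('wrist'));cv2.imwrite('pics/s5.png',r.capture('scene'));cv2.imwrite('pics/d5.png',r.capture('side'))
print(np.round(proj('wrist',(.48,-.2185,.04))))"
```

```text
t: 15.85
position: [0.4838, -0.1616, 0.0717]
tool_rot: [[-0.972, 0.234, 0.001], [0.234, 0.972, -0.002], [-0.001, -0.002, -1.0]]
wrist_force: [-1.4, -2.8, 10.2]
width: 0.022
finger_force: 30.1
t: 16.65
position: [0.5204, -0.1767, 0.0717]
tool_rot: [[-0.972, 0.235, 0.003], [0.235, 0.972, -0.001], [-0.003, -0.001, -1.0]]
wrist_force: [2.0, 0.5, 7.7]
width: 0.0222
finger_force: 30.0
t: 17.45
position: [0.5186, -0.1755, 0.0699]
tool_rot: [[-0.972, 0.235, -0.001], [0.235, 0.972, 0.0], [0.001, 0.0, -1.0]]
wrist_force: [0.3, 0.3, 0.2]
width: 0.06
finger_force: 0.0
t: 18.25
position: [0.5192, -0.1758, 0.2308]
tool_rot: [[-0.972, 0.235, 0.001], [0.235, 0.972, -0.001], [-0.001, -0.0, -1.0]]
wrist_force: [-0.2, -0.7, 0.1]
width: 0.0851
finger_force: 0.0
[271. 151.]
```

View pics/w5.png

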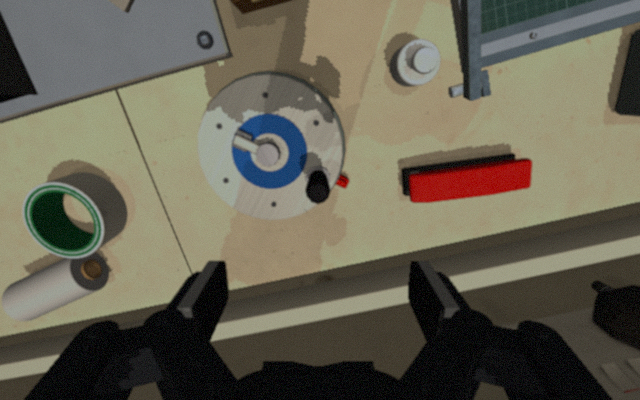

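The wrist view shows the handle at (318,187) beside the red pointer at (342,181), and the tape roll, weight and stapler where they started. The knob was already seen back at its white mark.

```bash
python3 -c "
from h import *
print(r.finish_job())"
```

```text
the job is handed in; nothing more can be done
None
```

I twisted the counter knob to its stop and let it spring back, turned the disc one full turn clockwise, and parked and released the handle at the red pointer; I handed the job in at about 18 s, but no verdict was returned.

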